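Push the stuck plug out of the brass lamp sleeve

ROBOT

A 6-joint arm with a two-finger parallel gripper is mounted at the origin on the work surface. World frame = base frame: x ahead of the robot, y to its left, z up, the work surface at z = 0. Lengths are in mm, angles in rad, forces in N, time in s.
With the tool pointing down it reaches from about 275 to 1000 mm from the base axis. Payload 8.4 kg.
Tool frame: the origin (TCP) lies between the finger pads; the fingertips stand 8 mm ahead of it and the grasp point (between the pads) lies 11 mm behind it (tcp_to_tips is the distance from the TCP to the fingertips, in mm); z points along the fingers, y is the line along which they close (so a half turn about z gives the same grasp; the last joint's range is limited). The gripper opens to 85 mm and grips with 20 to 120 N. Pads are 22 mm wide; open, the fingers measure 114 mm over their backs; the gripper's body (76 mm by 85 mm) begins 54 mm behind the grasp point. The pads swing forward as they close: fully open they stand 13 mm farther back than shut.
Start: joints at [-1.16, 0.353, 1.633, -0, 1.155, -0.002], TCP at [250.734, -572.504, 206.681] pointing down, gripper open.
Joint ranges: [-2.63, 2.63], [-0.92, 2.1], [0.06, 2.66], [-1.3, 4.44], [0, 2.69], [-3.02, 3.02]. Speed limits (rad/s): [2.22, 2.22, 2.79, 3.14, 3.14, 3.14].

INTERFACE

Orientations are given as [roll, pitch, yaw] about the fixed x, y, z axes, in that order (R = Rz(yaw) Ry(pitch) Rx(roll)).
In Python, from rig import * gives the robot as it stands.
- The arm moves only by the tool step_arm, never from a script. Its argument "motion" is a list of rows, each an object with "claw": the finger opening in mm, from 0 to 85.4; "delta_pos": the shift along the tool's x, y, z in mm, a list of three; "turn": the turn about the tool's z in rad. In form: [{"claw": claw, "delta_pos": [dx, dy, dz], "turn": turn}, ...]. A call has 1 to 8 rows; each row shifts and turns the commanded pose from where the row before left it, along the tool's axes as they then stand; what a row does not reach is not made up. A row lasts 1/12 s, in which the tool goes at most 41.7 mm and 7.16 degrees, less where a joint would pass 70% of its speed; a pose out of reach is approached as far as the arm can. A call is refused whole if a number of a shift passes 41.7 or a number of a turn 0.125, either way. A call with a gripper value outside its range is refused whole. The fingers move at their own pace and stop on an object; "force" is the grip in N (left out, the last holds). Time passes only in rows, so rows that do not move let the fingers close. It gives the time, the measured TCP pose, the force, the opening and the grip force at its end, in the units of the state.
- sense(): the state, without advancing time (a new reading comes with each control period).
- grab_frame(name): name is "side" or "top"; returns a dict with "img" (420x560x3 uint8, red, green, blue), "vertical_fov" (degrees; the focal length in pixels is half the picture's height over the tangent of half this angle, whatever the lens; pixels are square), "cx", "cy" (the principal point, pixels), "R" (3x3) and "t" (3): a world point X has camera coordinates R X + t. Camera axes: x right, y down, z forward; pixel columns grow to the right and rows downward; lengths in mm; the calibration is good to about 2 mm. A picture is of the moment at which its call begins. There is no depth.
- sign_off(): hands the job in; it is judged then, once.
The state is a dict: "clock": time; "qpos": joint angles; "qvel": joint speeds; "joint_efforts": joint torques, N m; "eef_pos": TCP position; "tcp_rot": TCP orientation; "contact_force": force on the tool from outside, world axes, zero at the start; "wrist_torque": the same for the moment, N m; "opening": opening from 0.0 (shut) to 1.0 (fully open); "grasp_force": force on a finger pad.
Only numpy, scipy, OpenCV 4.12 (cv2) and the standard library are available. Lean on these libraries where they do the work, as an engineer would, in place of code of your own. Each camera call takes 0.05 s, during which the arm holds its last target. There are 200 camera calls.

TASK

On the repair bench a red plug is stuck in the brass lamp sleeve. Pick up the wooden dowel and push the plug down with it, out of the lower end of the brass sleeve, so that it drops into the tray below, and then stand the dowel upright on the bench again, clear of both stands. Leave the yellow plug in the black sleeve where it is.

Things in the scene. Friction and masses are not known exactly. Their poses are not given: they have to be found in the camera images.
- dowel_center (a point): Centre (half-way up, 75 mm above its lower end) of the loose pale wooden dowel, a round bar 30 mm in diameter, 150 mm long, about 90 g, standing upright on the bench between the two stands; z is its axis. Grip it 110 to 120 mm above its lower end, so that the fingers stay above the sleeve.
- brass_mouth (a point): Centre of the upper mouth of the upright brass sleeve, 115 mm above the bench. Sleeve: fixed in a grey stand, 60 mm long, bore 52 mm, flared to 66 mm over its top 15 mm, lower end open 55 mm above the bench. Tray below it: 150 x 150 mm, rim 14 mm high, floor 6 mm up. Two posts at +-62 mm along this point's y, 100 mm high.
- red_plug_center (a point): Centre of the red plastic plug in the brass sleeve: a cylinder 46 mm in diameter, 30 mm high (top 15 mm above this point), 40 g. Three small spring plungers hold it by friction; pushing takes about 6 to 12 N. It falls free when the dowel's lower end comes down to 70 mm above the bench; 50 mm is surely low enough and still presses on nothing.
- yellow_plug_center (a point): Centre of the yellow plug, of the same size, held in the same way in the black sleeve on the other, equal stand (mouth 115 mm above the bench). To be left alone.
Mind the look-alikes: they are no part of the job. Leave any orange look-alike of the part that bears brass_mouth alone.

How it is judged:
By the outcome, as a careful person would: the job done as asked, in the order asked, and still so for the second after the job is handed in, with the robot touching nothing.
It also fails if it takes over 56 s, if anything falls off the work surface, if the arm or the gripper's body presses on something with over 40 N, if the wrist force passes 120 N, or if a joint passes its speed limit or range.

## Working session

There is one attempt and no reset: what is moved stays moved. The work goes in short steps, Python scripts to look and compute and a tool call to move; the robot and the scene stay as the last step left them, time stands still between calls to the robot, and variables do not carry over. Pictures are saved under pics/ and viewed, at most 10 in all, crops included, and the job is handed in when it is done.

Besides the shell and the picture viewer there is one more tool, called after "Call:" as name([rows], argument=value, ...), one row to a line, values as JSON. step_arm: Moves the arm, as the interface text tells. Its arguments: {"type":"object","properties":{"motion":{"type":"array","items":{"type":"object","properties":{"claw":{"type":"number"},"delta_pos":{"type":"array","items":{"type":"number"}},"turn":{"type":"number"}}}},"force":{"type":"number"}},"required":["motion"]}

```bash
mkdir -p pics; cat > h.py <<'E'
from rig import *
import numpy as np, cv2
def cam(n):
    f=grab_frame(n); f['f']=210/np.tan(np.radians(f['vertical_fov'])/2); return f
def save(f,p): cv2.imwrite(p,f['img'][:,:,::-1])
def back(f,u,v,z):
    R=np.array(f['R']);t=np.array(f['t']);c=-R.T@t
    d=R.T@np.array([(u-f['cx'])/f['f'],(v-f['cy'])/f['f'],1]); return c+d*(z-c[2])/d[2]
def proj(f,X):
    p=np.array(f['R'])@np.array(X)+np.array(f['t']); return p[:2]/p[2]*f['f']+[f['cx'],f['cy']]
E
python3 - <<'E'
from h import *
for n in('side','top'):
    f=cam(n);save(f,f'pics/{n}1.png');R=np.array(f['R']);print(n,f['vertical_fov'],f['cx'],f['cy'],R.round(3).tolist(),(-R.T@f['t']).round(0),[k for k in f])
print(sense())
E
```

```text
side 49.05781119734107 280.0024770652059 212.12088525539852 [[-0.932, -0.363, 0.011], [-0.263, 0.655, -0.708], [0.249, -0.663, -0.706]] [295. 812. 873.] ['img', 'vertical_fov', 'cx', 'cy', 'R', 't', 'f']
top 55.34098812599681 274.49288388296407 204.38671463577103 [[-0.019, -0.999, -0.03], [-0.992, 0.023, -0.125], [0.126, 0.027, -0.992]] [ 446.   94. 1024.] ['img', 'vertical_fov', 'cx', 'cy', 'R', 't', 'f']
{'clock': 0.1, 'qpos': array([-1.16039687e+00,  3.53567648e-01,  1.63405551e+00, -6.39883904e-06,
        1.15517087e+00, -2.39463213e-03]), 'qvel': array([-0.00111163, -0.00136791, -0.00164112,  0.00158624,  0.00025967,
        0.0009618 ]), 'joint_efforts': array([-1.56635779e-03, -6.06358051e+01, -3.42817461e+01, -1.09579537e-04,
        3.84728177e-03,  2.65933818e-05]), 'eef_pos': array([ 250.55547952, -572.09477418,  206.04560007]), 'tcp_rot': array([-3.14039127e+00,  2.97409518e-06,  4.12796681e-01]), 'contact_force': array([-0.13751668,  0.88784975, -0.05595054]), 'wrist_torque': array([-0.00878935,  0.01126737,  0.01472477]), 'grasp_force': 0.0, 'opening': 0.9991786749418848}
```

View pics/top1.png

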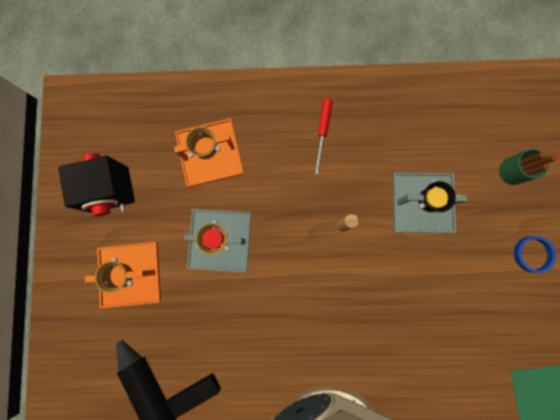

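View pics/side1.png

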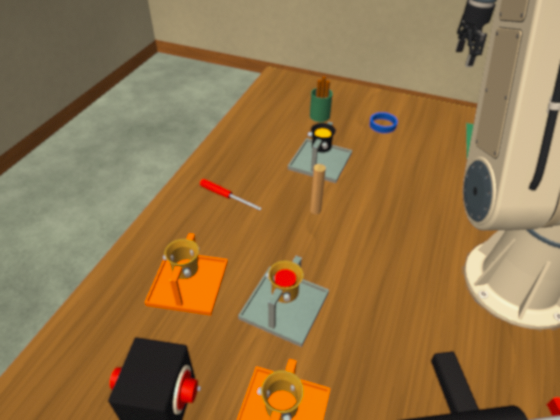

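Top view: grey stand with brass sleeve and red plug is at (211,238). The orange look-alikes at (203,145) and (117,277) have orange plugs. The black sleeve with yellow plug is at (437,197), and the dowel top at (351,220). The grey stand fits the description, so I'll confirm with a crop and measure.

```bash
python3 - <<'E'
from h import *
a=cv2.imread('pics/top1.png');b=cv2.imread('pics/side1.png')
z=lambda i,u,v,w,h,s:cv2.resize(i[v:v+h,u:u+w],None,fx=s,fy=s,interpolation=cv2.INTER_CUBIC)
o=np.vstack([np.hstack([z(a,180,200,80,60,5),z(a,320,200,80,60,5)]),np.hstack([z(b,240,250,80,60,5),z(b,280,160,80,60,5)])])
cv2.imwrite('pics/crop.png',o)
E
```

```text
(no output)
```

View pics/crop.png

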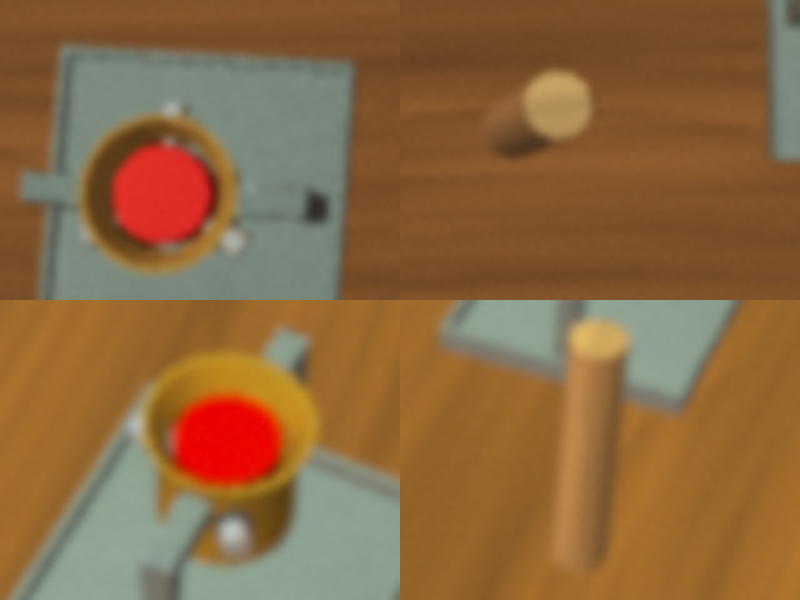

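The crop shows the grey stand with the brass sleeve and red plug (mouth at top 211.6,238.4 and side 286,274.4). The dowel top is at top 351.6,221 and side 319.8,168.2.

```bash
python3 - <<'E'
from h import *
T=cam('top');S=cam('side')
def tri(a,b):
    A=[];r=[]
    for f,p in((T,a),(S,b)):
        R=np.array(f['R']);c=-R.T@f['t'];d=R.T@np.array([(p[0]-f['cx'])/f['f'],(p[1]-f['cy'])/f['f'],1]);d/=np.linalg.norm(d)
        P=np.eye(3)-np.outer(d,d);A.append(P);r.append(P@c)
    X=np.linalg.solve(sum(A),sum(r));return X.round(1),[(proj(f,X)-p).round(1) for f,p in((T,a),(S,b))]
for n,a,b,z in(('mouth',(211.6,238.4),(286,274.4),115),('dowel',(351.6,221),(319.8,168.2),150)):
    print(n,tri(a,b),back(T,*a,z).round(1),back(S,*b,z).round(1))
print('dowel foot',back(S,316,211.5,0).round(1), back(T,421.2-100,226,0).round(1))
print('red top',back(T,212.2,238.6,90).round(1), 'yellow',back(T,437,197,100).round(1))
# mouth posts / stand axis: tray corners top
for p in((192.3,209.3),(250.5,212.5),(187.5,268.5),(247,271)): print(back(T,*p,14).round(1))
E
```

```text
mouth (array([486.2, 263.5, 113.5]), [array([0. , 0.2]), array([-0.2, -0. ])]) [486.5 263.3 115. ] [485.5 264.6 115. ]
dowel (array([516.3, -49.9, 146.8]), [array([0.1, 0.2]), array([-0.2, -0. ])]) [516.5 -49.3 150. ] [514.8 -46.2 150. ]
dowel foot [514.1 -45.9   0. ] [517.5   3.9   0. ]
red top [487.2 266.6  90. ] yellow [ 571.7 -255.4  100. ]
[566.2 331.8  14. ]
[554.7 182.9  14. ]
[417.  342.9  14. ]
[408.1 193.4  14. ]
```

Call:
step_arm([
  {"claw": 85, "delta_pos": [15, -12, 0], "turn": 0},
  {"claw": 85, "delta_pos": [28, -23, 0], "turn": 0},
  {"claw": 85, "delta_pos": [28, -23, 0], "turn": 0},
  {"claw": 85, "delta_pos": [28, -23, 0], "turn": 0},
  {"claw": 85, "delta_pos": [28, -23, 0], "turn": 0},
  {"claw": 85, "delta_pos": [28, -23, 0], "turn": 0},
  {"claw": 85, "delta_pos": [28, -23, 0], "turn": 0},
  {"claw": 85, "delta_pos": [28, -23, 0], "turn": 0},
], force=50)

```text
clock: 0.87
eef_pos: [375.0, -327.7, 206.7]
tcp_rot: [3.142, -0.0, 0.413]
contact_force: [1.1, 0.6, -0.3]
opening: 0.989
grasp_force: 0.0
```

Call:
step_arm([
  {"claw": 85, "delta_pos": [28, -23, 0], "turn": 0},
  {"claw": 85, "delta_pos": [28, -23, 0], "turn": 0},
  {"claw": 85, "delta_pos": [28, -23, 0], "turn": 0},
  {"claw": 85, "delta_pos": [28, -23, 0], "turn": 0},
  {"claw": 85, "delta_pos": [28, -23, 0], "turn": 0},
  {"claw": 85, "delta_pos": [28, -23, 0], "turn": 0},
  {"claw": 85, "delta_pos": [28, -23, 0], "turn": 0},
  {"claw": 85, "delta_pos": [18, -15, 0], "turn": 0},
])

```text
clock: 1.53
eef_pos: [501.1, -79.5, 206.8]
tcp_rot: [-3.141, -0.001, 0.414]
contact_force: [-0.3, -0.2, 0.3]
opening: 0.993
grasp_force: 0.0
```

Call:
step_arm([
  {"claw": 85, "delta_pos": [0, 0, 0], "turn": 0},
  {"claw": 85, "delta_pos": [0, 0, 0], "turn": 0},
  {"claw": 85, "delta_pos": [0, 0, 0], "turn": 0},
])

```text
clock: 1.78
eef_pos: [499.7, -82.5, 206.5]
tcp_rot: [3.142, 0.001, 0.413]
contact_force: [0.5, -0.1, -0.4]
opening: 0.993
grasp_force: 0.0
```

Call:
step_arm([
  {"claw": 85, "delta_pos": [14.5, -12.5, 0], "turn": 0},
  {"claw": 85, "delta_pos": [14, -12, 0], "turn": 0},
  {"claw": 85, "delta_pos": [0, 0, 0], "turn": 0},
  {"claw": 85, "delta_pos": [0, 0, 0], "turn": 0},
])

```text
clock: 2.12
eef_pos: [516.0, -49.2, 206.6]
tcp_rot: [3.141, 0.0, 0.413]
contact_force: [0.8, -0.1, -0.1]
opening: 0.997
grasp_force: 0.0
```

```bash
python3 - <<'E'
from h import *
T=cam('top');S=cam('side')
z=lambda i,u,v:cv2.resize(i[v:v+120,u:u+100],None,fx=4,fy=4,interpolation=cv2.INTER_CUBIC)
o=np.hstack([z(T['img'],300,160),z(S['img'],270,110)])[:,:,::-1]
cv2.imwrite('pics/c2.png',o)
p=sense()['eef_pos'];print(p,proj(T,p),proj(S,p))
E
```

```text
[515.68604446 -49.56970581 206.57831964] [356.23851466 219.05351306] [321.59141668 148.86758187]
```

View pics/c2.png

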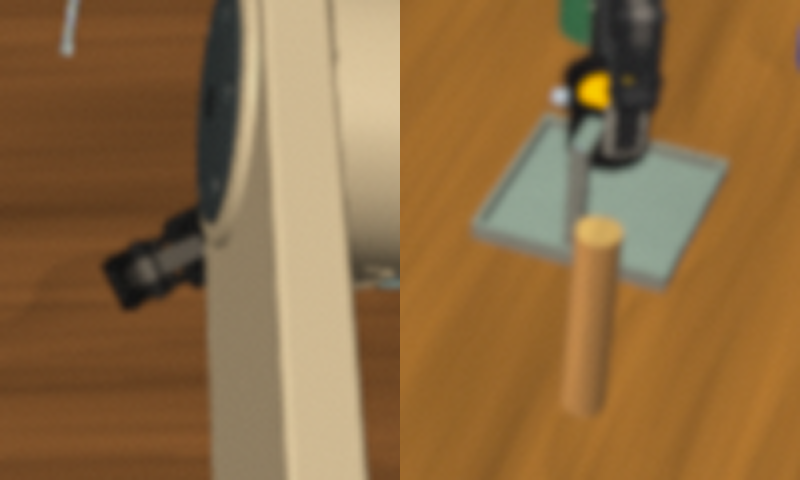

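Side crop: the open fingers (tip at about 326,150) hang above the dowel (top at 320,168) and line up with it. I'll descend to the 115 mm grip height.

Call:
step_arm([
  {"claw": 85, "delta_pos": [0.5, -1, 10], "turn": 0},
  {"claw": 85, "delta_pos": [0, 0, 18], "turn": 0},
  {"claw": 85, "delta_pos": [0, 0, 18], "turn": 0},
  {"claw": 85, "delta_pos": [0, 0, 18], "turn": 0},
  {"claw": 85, "delta_pos": [0, 0, 18], "turn": 0},
  {"claw": 85, "delta_pos": [0, 0, 14], "turn": 0},
  {"claw": 85, "delta_pos": [0, 0, 6.5], "turn": 0},
  {"claw": 85, "delta_pos": [0, 0, 0], "turn": 0},
])

```text
clock: 2.88
eef_pos: [514.8, -47.7, 102.4]
tcp_rot: [-3.14, 0.003, 0.412]
contact_force: [-0.5, -0.5, 0.6]
opening: 0.995
grasp_force: 0.0
```

Call:
step_arm([
  {"claw": 60, "delta_pos": [0, 0, 0], "turn": 0},
  {"claw": 50, "delta_pos": [0, 0, 0], "turn": 0},
  {"claw": 45, "delta_pos": [0, 0, 0], "turn": 0},
  {"claw": 40, "delta_pos": [0, 0, 0], "turn": 0},
  {"claw": 36, "delta_pos": [0, 0, 0], "turn": 0},
  {"claw": 32, "delta_pos": [0, 0, 0], "turn": 0},
  {"claw": 28, "delta_pos": [0, 0, 0], "turn": 0},
  {"claw": 20, "delta_pos": [0, 0, 0], "turn": 0},
], force=60)

```text
clock: 3.55
eef_pos: [517.0, -47.4, 104.8]
tcp_rot: [3.141, -0.001, 0.413]
contact_force: [-0.4, -0.4, 5.2]
opening: 0.327
grasp_force: 58.7
```

Call:
step_arm([
  {"claw": 10, "delta_pos": [0, 0, 0], "turn": 0},
  {"claw": 10, "delta_pos": [0, 0, 0], "turn": 0},
  {"claw": 10, "delta_pos": [0, 0, 0], "turn": 0},
  {"claw": 10, "delta_pos": [0, 0, 0], "turn": 0},
])

```text
clock: 3.88
eef_pos: [517.0, -47.4, 104.8]
tcp_rot: [3.141, -0.001, 0.413]
contact_force: [0.2, 0.1, 5.7]
opening: 0.324
grasp_force: 58.7
```

Call:
step_arm([
  {"claw": 10, "delta_pos": [0, 0, -10], "turn": 0},
  {"claw": 10, "delta_pos": [0, 0, -20], "turn": 0},
  {"claw": 10, "delta_pos": [0, 0, -25], "turn": 0},
  {"claw": 10, "delta_pos": [0, 0, -25], "turn": 0},
  {"claw": 10, "delta_pos": [0, 0, -25], "turn": 0},
  {"claw": 10, "delta_pos": [0, 0, -25], "turn": 0},
  {"claw": 10, "delta_pos": [0, 0, -10], "turn": 0},
  {"claw": 10, "delta_pos": [0, 0, 0], "turn": 0},
])

```text
clock: 4.55
eef_pos: [517.7, -47.4, 246.8]
tcp_rot: [3.139, -0.004, 0.413]
contact_force: [0.9, -0.8, -0.5]
opening: 0.326
grasp_force: 59.2
```

```bash
python3 - <<'E'
from h import *
S=cam('side')
i=S['img'][60:210,240:400];cv2.imwrite('pics/c3.png',cv2.resize(i,None,fx=4,fy=4,interpolation=cv2.INTER_CUBIC)[:,:,::-1])
s=sense();p=s['eef_pos'];print(p,s['grasp_force'],s['contact_force'])
for z in(p[2]-104.5,p[2]+45): print(proj(S,[p[0],p[1],z]))
E
```

```text
[516.72393063 -47.34793576 244.8156418 ] 59.19705390930176 [ 0.34050895 -0.47496573 -1.42218923]
[318.91869367 170.76742235]
[323.62495681 119.57259497]
```

View pics/c3.png

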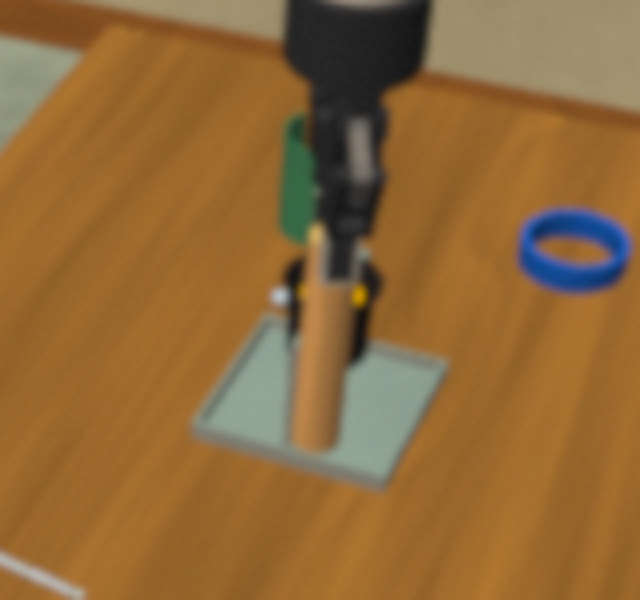

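Side crop: the dowel hangs upright, with its lower end at (319,170). The projection gives (319,171), so it is centred on the TCP. Next, over to the brass mouth.

Call:
step_arm([
  {"claw": 10, "delta_pos": [4, -12, -8], "turn": 0},
  {"claw": 10, "delta_pos": [8, -25, -7], "turn": 0},
  {"claw": 10, "delta_pos": [8, -25, 0], "turn": 0},
  {"claw": 10, "delta_pos": [8, -25, 0], "turn": 0},
  {"claw": 10, "delta_pos": [8, -25, 0], "turn": 0},
  {"claw": 10, "delta_pos": [8, -25, 0], "turn": 0},
  {"claw": 10, "delta_pos": [8, -25, 0], "turn": 0},
  {"claw": 10, "delta_pos": [8, -25, 0], "turn": 0},
])

```text
clock: 5.27
eef_pos: [494.8, 149.6, 257.6]
tcp_rot: [-3.141, 0.003, 0.413]
contact_force: [-0.1, -0.4, -0.6]
opening: 0.331
grasp_force: 59.3
```

Call:
step_arm([
  {"claw": 10, "delta_pos": [8, -25, 0], "turn": 0},
  {"claw": 10, "delta_pos": [8, -25, 0], "turn": 0},
  {"claw": 10, "delta_pos": [8, -25, 0], "turn": 0},
  {"claw": 10, "delta_pos": [8, -22, 0], "turn": 0},
  {"claw": 10, "delta_pos": [5, -13, 0], "turn": 0},
  {"claw": 10, "delta_pos": [0, 0, 0], "turn": 0},
  {"claw": 10, "delta_pos": [0, 0, 0], "turn": 0},
  {"claw": 10, "delta_pos": [0, 0, 0], "turn": 0},
])

```text
clock: 5.93
eef_pos: [485.6, 262.8, 258.5]
tcp_rot: [3.141, 0.002, 0.413]
contact_force: [0.4, 0.3, -0.5]
opening: 0.328
grasp_force: 59.3
```

Call:
step_arm([
  {"claw": 10, "delta_pos": [1, -0.6, 14], "turn": 0},
  {"claw": 10, "delta_pos": [0, 0, 14], "turn": 0},
  {"claw": 10, "delta_pos": [0, 0, 0], "turn": 0},
  {"claw": 10, "delta_pos": [0, 0, 0], "turn": 0},
])

```text
clock: 6.27
eef_pos: [486.4, 263.3, 230.7]
tcp_rot: [3.141, 0.002, 0.412]
contact_force: [0.0, -0.6, -1.3]
opening: 0.328
grasp_force: 59.3
```

```bash
python3 - <<'E'
from h import *
S=cam('side');T=cam('top')
z=lambda i,u,v:cv2.resize(i[v:v+140,u:u+100],None,fx=4,fy=4,interpolation=cv2.INTER_CUBIC)
cv2.imwrite('pics/c4.png',np.hstack([z(S['img'],240,190),z(T['img'],160,160)])[:,:,::-1])
s=sense();p=s['eef_pos'];print(p,s['tcp_rot'])
print(proj(S,[p[0],p[1],p[2]-104.5]),proj(T,[p[0],p[1],p[2]-104.5]),proj(S,[486.2,263.8,115]))
E
```

```text
[487.1776691  264.08802834 231.90782421] [ 3.14153511e+00 -6.34559481e-04  4.11927088e-01]
[285.43424055 270.25728039] [210.23449643 237.89200404] [285.81075737 274.02673418]
```

View pics/c4.png

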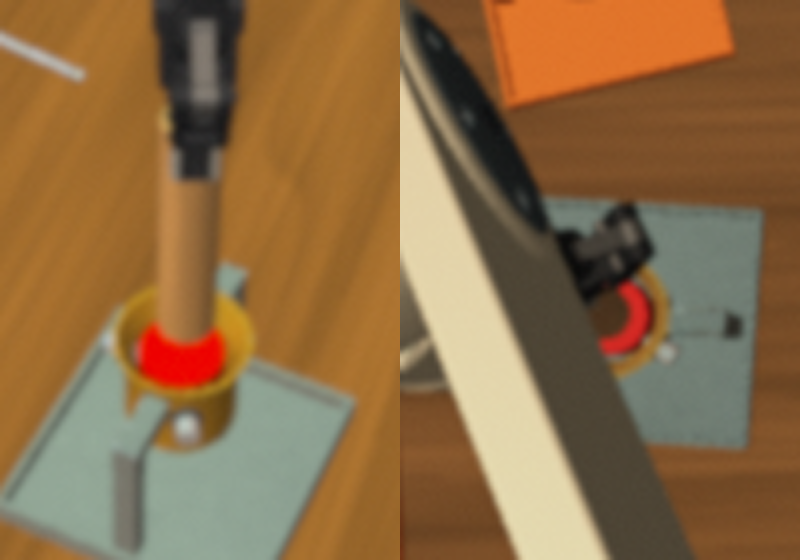

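Side crop: the dowel end (about 286.7,272) is over the red plug, inside the mouth ellipse (centre 285.8,274). The offset is about 2 mm against 11 mm of clearance, so I'll push down.

Call:
step_arm([
  {"claw": 10, "delta_pos": [0, 0, 6], "turn": 0},
  {"claw": 10, "delta_pos": [0, 0, 7], "turn": 0},
  {"claw": 10, "delta_pos": [0, 0, 7], "turn": 0},
  {"claw": 10, "delta_pos": [0, 0, 6], "turn": 0},
  {"claw": 10, "delta_pos": [0, 0, 5], "turn": 0},
  {"claw": 10, "delta_pos": [0, 0, 5], "turn": 0},
  {"claw": 10, "delta_pos": [0, 0, 4], "turn": 0},
])

```text
clock: 6.95
eef_pos: [487.8, 264.9, 191.8]
tcp_rot: [3.141, -0.002, 0.413]
contact_force: [-0.6, -1.1, 9.0]
opening: 0.327
grasp_force: 60.3
```

Call:
step_arm([
  {"claw": 10, "delta_pos": [0, 0, 4], "turn": 0},
  {"claw": 10, "delta_pos": [0, 0, 4], "turn": 0},
  {"claw": 10, "delta_pos": [0, 0, 4], "turn": 0},
  {"claw": 10, "delta_pos": [0, 0, 4], "turn": 0},
  {"claw": 10, "delta_pos": [0, 0, 4], "turn": 0},
  {"claw": 10, "delta_pos": [0, 0, 4], "turn": 0},
  {"claw": 10, "delta_pos": [0, 0, 4], "turn": 0},
  {"claw": 10, "delta_pos": [0, 0, 2], "turn": 0},
])

```text
clock: 7.62
eef_pos: [486.5, 264.5, 160.4]
tcp_rot: [3.142, 0.001, 0.413]
contact_force: [-0.0, 0.4, -1.1]
opening: 0.328
grasp_force: 59.4
```

Call:
step_arm([
  {"claw": 10, "delta_pos": [0, 0, 3], "turn": 0},
  {"claw": 10, "delta_pos": [0, 0, 0], "turn": 0},
  {"claw": 10, "delta_pos": [0, 0, 0], "turn": 0},
  {"claw": 10, "delta_pos": [0, 0, 0], "turn": 0},
])

```text
clock: 7.95
eef_pos: [486.9, 264.7, 158.3]
tcp_rot: [-3.142, -0.0, 0.413]
contact_force: [0.2, 0.3, -0.6]
opening: 0.329
grasp_force: 59.3
```

The push force was 9 N and has dropped to about 0. I'll lift out and check.

Call:
step_arm([
  {"claw": 10, "delta_pos": [0, 0, -6], "turn": 0},
  {"claw": 10, "delta_pos": [0, 0, -14], "turn": 0},
  {"claw": 10, "delta_pos": [0, 0, -16], "turn": 0},
  {"claw": 10, "delta_pos": [0, 0, -16], "turn": 0},
  {"claw": 10, "delta_pos": [0, 0, -16], "turn": 0},
  {"claw": 10, "delta_pos": [0, 0, -16], "turn": 0},
  {"claw": 10, "delta_pos": [0, 0, -14], "turn": 0},
  {"claw": 10, "delta_pos": [0, 0, -6], "turn": 0},
])

```text
clock: 8.62
eef_pos: [487.6, 265.1, 264.9]
tcp_rot: [-3.141, -0.003, 0.413]
contact_force: [-0.0, 0.8, -0.2]
opening: 0.325
grasp_force: 59.3
```

Call:
step_arm([
  {"claw": 10, "delta_pos": [-4, 12, 0], "turn": 0},
  {"claw": 10, "delta_pos": [-8, 25, 0], "turn": 0},
  {"claw": 10, "delta_pos": [-8, 25, 0], "turn": 0},
  {"claw": 10, "delta_pos": [-8, 25, 0], "turn": 0},
  {"claw": 10, "delta_pos": [-8, 25, 0], "turn": 0},
  {"claw": 10, "delta_pos": [-8, 25, 0], "turn": 0},
  {"claw": 10, "delta_pos": [-8, 25, 0], "turn": 0},
  {"claw": 10, "delta_pos": [-8, 25, 0], "turn": 0},
])

```text
clock: 9.28
eef_pos: [506.1, 67.3, 261.5]
tcp_rot: [-3.142, 0.001, 0.413]
contact_force: [0.3, 0.2, -1.0]
opening: 0.331
grasp_force: 59.3
```

Call:
step_arm([
  {"claw": 10, "delta_pos": [-8, 25, 0], "turn": 0},
  {"claw": 10, "delta_pos": [-8, 25, 0], "turn": 0},
  {"claw": 10, "delta_pos": [-8, 25, 0], "turn": 0},
  {"claw": 10, "delta_pos": [-8, 25, 0], "turn": 0},
  {"claw": 10, "delta_pos": [-4, 10, 0], "turn": 0},
  {"claw": 10, "delta_pos": [0, 0, 0], "turn": 0},
  {"claw": 10, "delta_pos": [0, 0, 0], "turn": 0},
  {"claw": 10, "delta_pos": [0, 0, 0], "turn": 0},
])

```text
clock: 9.95
eef_pos: [517.6, -45.3, 261.9]
tcp_rot: [-3.141, 0.0, 0.413]
contact_force: [0.5, 0.4, -1.6]
opening: 0.328
grasp_force: 59.4
```

```bash
python3 - <<'E'
from h import *
S=cam('side');T=cam('top')
z=lambda i,u,v:cv2.resize(i[v:v+140,u:u+100],None,fx=4,fy=4,interpolation=cv2.INTER_CUBIC)
cv2.imwrite('pics/c5.png',np.hstack([z(S['img'],235,230),z(S['img'],270,80)])[:,:,::-1])
s=sense();p=s['eef_pos'];print(p,s['contact_force'],proj(S,[p[0],p[1],p[2]-104.5]))
E
```

```text
[517.76401768 -45.02442127 262.05356664] [-0.27073139 -0.06040708 -0.97922999] [318.7224914  165.80877752]
```

View pics/c5.png

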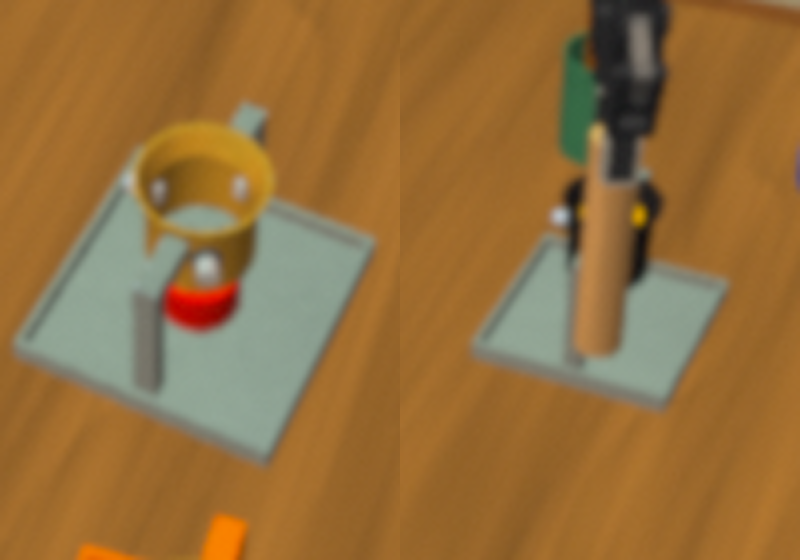

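The red plug lies in the tray below the sleeve (crop 200,305), the sleeve is empty, and the dowel is still upright in the grip. I'll set it down.

Call:
step_arm([
  {"claw": 10, "delta_pos": [0, 0, 10], "turn": 0},
  {"claw": 10, "delta_pos": [0, 0, 22], "turn": 0},
  {"claw": 10, "delta_pos": [0, 0, 25], "turn": 0},
  {"claw": 10, "delta_pos": [0, 0, 25], "turn": 0},
  {"claw": 10, "delta_pos": [0, 0, 25], "turn": 0},
  {"claw": 10, "delta_pos": [0, 0, 22], "turn": 0},
  {"claw": 10, "delta_pos": [0, 0, 14], "turn": 0},
  {"claw": 10, "delta_pos": [0, 0, 6], "turn": 0},
])

```text
clock: 10.72
eef_pos: [516.1, -45.1, 110.4]
tcp_rot: [-3.14, 0.003, 0.414]
contact_force: [-0.5, 0.4, -1.0]
opening: 0.326
grasp_force: 59.4
```

Call:
step_arm([
  {"claw": 10, "delta_pos": [0, 0, 2], "turn": 0},
  {"claw": 10, "delta_pos": [0, 0, 1], "turn": 0},
  {"claw": 10, "delta_pos": [0, 0, 0], "turn": 0},
  {"claw": 10, "delta_pos": [0, 0, 0], "turn": 0},
])

```text
clock: 11.05
eef_pos: [518.7, -45.9, 111.1]
tcp_rot: [3.141, -0.002, 0.413]
contact_force: [-0.2, -0.5, -0.6]
opening: 0.325
grasp_force: 59.4
```

Call:
step_arm([
  {"claw": 10, "delta_pos": [0, 0, 2], "turn": 0},
  {"claw": 10, "delta_pos": [0, 0, 1], "turn": 0},
  {"claw": 10, "delta_pos": [0, 0, 1], "turn": 0},
  {"claw": 10, "delta_pos": [0, 0, 0], "turn": 0},
  {"claw": 10, "delta_pos": [0, 0, 0], "turn": 0},
])

```text
clock: 11.47
eef_pos: [517.9, -46.0, 106.2]
tcp_rot: [3.142, -0.0, 0.413]
contact_force: [0.1, -0.7, -0.6]
opening: 0.326
grasp_force: 59.4
```

Call:
step_arm([
  {"claw": 10, "delta_pos": [0, 0, 1], "turn": 0},
  {"claw": 10, "delta_pos": [0, 0, 0], "turn": 0},
  {"claw": 10, "delta_pos": [0, 0, 0], "turn": 0},
])

```text
clock: 11.72
eef_pos: [517.9, -46.0, 105.1]
tcp_rot: [-3.142, 0.0, 0.413]
contact_force: [-0.3, 0.0, -1.3]
opening: 0.331
grasp_force: 59.4
```

Call:
step_arm([
  {"claw": 10, "delta_pos": [0, 0, 0.7], "turn": 0},
  {"claw": 10, "delta_pos": [0, 0, 0], "turn": 0},
  {"claw": 10, "delta_pos": [0, 0, 0], "turn": 0},
])

```text
clock: 11.97
eef_pos: [518.3, -46.0, 104.8]
tcp_rot: [3.141, -0.001, 0.413]
contact_force: [0.0, 0.6, 3.8]
opening: 0.329
grasp_force: 59.8
```

Call:
step_arm([
  {"claw": 10, "delta_pos": [0, 0, 0.5], "turn": 0},
  {"claw": 10, "delta_pos": [0, 0, 0], "turn": 0},
  {"claw": 10, "delta_pos": [0, 0, 0], "turn": 0},
])

```text
clock: 12.22
eef_pos: [518.7, -46.0, 104.8]
tcp_rot: [3.141, -0.001, 0.413]
contact_force: [-0.9, 0.8, 8.6]
opening: 0.332
grasp_force: 60.4
```

The dowel is on the bench. I'll ease the force and open slowly.

Call:
step_arm([
  {"claw": 10, "delta_pos": [0, 0, -0.5], "turn": 0},
  {"claw": 10, "delta_pos": [0, 0, 0], "turn": 0},
  {"claw": 10, "delta_pos": [0, 0, 0], "turn": 0},
  {"claw": 10, "delta_pos": [0, 0, 0], "turn": 0},
], force=20)

```text
clock: 12.55
eef_pos: [518.3, -46.0, 104.8]
tcp_rot: [3.141, -0.001, 0.413]
contact_force: [-0.1, 0.4, 6.6]
opening: 0.327
grasp_force: 59.9
```

Call:
step_arm([
  {"claw": 30, "delta_pos": [0, 0, 0], "turn": 0},
  {"claw": 32, "delta_pos": [0, 0, 0], "turn": 0},
  {"claw": 34, "delta_pos": [0, 0, 0], "turn": 0},
  {"claw": 37, "delta_pos": [0, 0, 0], "turn": 0},
  {"claw": 42, "delta_pos": [0, 0, 0], "turn": 0},
  {"claw": 50, "delta_pos": [0, 0, 0], "turn": 0},
  {"claw": 60, "delta_pos": [0, 0, 0], "turn": 0},
  {"claw": 72, "delta_pos": [0, 0, 0], "turn": 0},
])

```text
clock: 13.22
eef_pos: [517.9, -46.0, 104.4]
tcp_rot: [-3.142, 0.0, 0.413]
contact_force: [0.5, 0.4, 0.0]
opening: 0.824
grasp_force: 0.0
```

Call:
step_arm([
  {"claw": 85, "delta_pos": [0, 0, 0], "turn": 0},
  {"claw": 85, "delta_pos": [0, 0, 0], "turn": 0},
  {"claw": 85, "delta_pos": [0, 0, 0], "turn": 0},
  {"claw": 85, "delta_pos": [0, 0, -5], "turn": 0},
  {"claw": 85, "delta_pos": [0, 0, -10], "turn": 0},
  {"claw": 85, "delta_pos": [0, 0, -15], "turn": 0},
  {"claw": 85, "delta_pos": [0, 0, -20], "turn": 0},
  {"claw": 85, "delta_pos": [0, 0, -20], "turn": 0},
])

```text
clock: 13.88
eef_pos: [517.8, -46.0, 175.9]
tcp_rot: [-3.141, 0.0, 0.413]
contact_force: [-0.0, -0.1, -0.9]
opening: 0.998
grasp_force: 0.0
```

Call:
step_arm([
  {"claw": 85, "delta_pos": [0, 0, -20], "turn": 0},
  {"claw": 85, "delta_pos": [0, 0, -20], "turn": 0},
  {"claw": 85, "delta_pos": [0, 0, -20], "turn": 0},
  {"claw": 85, "delta_pos": [0, 0, -10], "turn": 0},
  {"claw": 85, "delta_pos": [0, 0, 0], "turn": 0},
  {"claw": 85, "delta_pos": [0, 0, 0], "turn": 0},
  {"claw": 85, "delta_pos": [0, 0, 0], "turn": 0},
])

```text
clock: 14.47
eef_pos: [517.3, -45.9, 243.5]
tcp_rot: [-3.141, 0.001, 0.413]
contact_force: [-0.3, -0.2, -0.2]
opening: 0.993
grasp_force: 0.0
```

```bash
python3 - <<'E'
from h import *
S=cam('side');save(S,'pics/end.png');print(sense()['eef_pos'])
E
```

```text
[517.13250345 -45.9166811  243.24134687]
```

View pics/end.png

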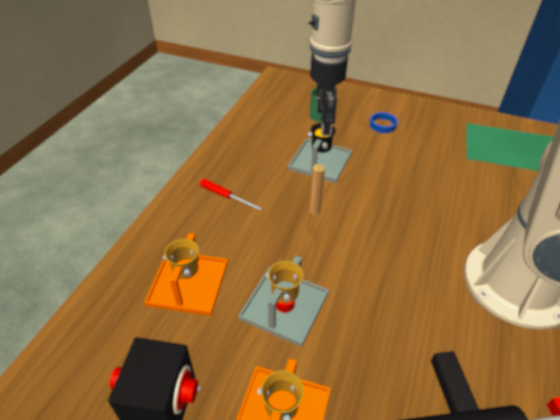

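The dowel stands upright at (318,190), the red plug is in the tray at (285,306), the yellow plug is in place, and the gripper is clear.

```bash
python3 -c "
from rig import *
print(sign_off())"
```

```text
the job is handed in; nothing more can be done
None
```

The red plug is out of the brass sleeve and in the tray, the dowel is standing upright on the bench clear of both stands, the yellow plug was left alone, and the job was handed in at about 14.5 s.

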